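# Get the little anvil out from behind the supplies

### The job

Clear the amber jar, the square tin and the ring mandrel off the rack and stand all three on the cork mat, then lift out the small anvil from behind them and set it in the middle of the hardwood block, lying lengthwise along it. Only then put the jar, the tin and the mandrel back on the rack, each on the very pad where it stood at the start. Keep everything upright and leave the dish, the hammer and the paper-wrapped bar where they are.

Things in the scene. Friction and masses are not known exactly. Their poses are not given: they have to be found in the camera images.
- jar: Round amber glass jar with a black lid of the same diameter: a plain cylinder 46 mm in diameter and 100 mm high (lid is the top 28 mm). About 0.16 kg. Origin: centre of its underside, z up. It starts on one of the three pads of the rack.
- tin: Square metal tin with an overlapping steel lid: body 42 x 42 mm, lid (its top 28 mm) 44 x 44 mm, 108 mm high in all. About 0.18 kg. Origin: centre of its underside, z up, x and y square to its sides; at the start its sides are within about 6 degrees of square to the rack. It starts on one of the three pads.
- mandrel: Steel ring mandrel standing on a round wooden foot: foot 48 mm in diameter and 16 mm high, above it a slightly tapered round steel bar, 26 mm in diameter at the foot and 22 mm at the top, 110 mm high in all. About 0.28 kg. Origin: centre of the foot's underside, z up. It starts on one of the three pads.
- anvil: Steel bench anvil, 46 mm high, 0.62 kg: foot 66 x 40 x 12 mm, waist 36 x 24 mm (12 to 26 mm up), head 62 x 30 mm (26 to 46 mm up), round horn to +x, tip 62 mm from the origin. Origin: centre of foot's underside; x along its length to the horn, z up. Starts on the rack about 60 mm behind the pads' centres, lying along the row, some 15 mm behind the three things: too tight for a finger.
- rack: Fixed wooden rack: board 150 (x) x 262 (y) mm, top 12 mm above the bench; 6 mm thick edging at the back (+x) and sides stands 6 mm above the board. Three flat grey round pads, 58 mm across, at x = -30, y = -78, 0, +78 mm, level with the board. Origin: board centre at bench level; x to the back, y left, z up. Yaw varies up to 12 degrees.
- mat: Fixed cork mat, 230 (x) x 110 (y) x 4 mm, lying on the bench on one side of the rack, the left or the right: the side area for the things cleared away. Origin: centre of its underside; x along its length, z up. Its yaw varies up to about 15 degrees.
- block: Fixed dark hardwood block, 150 (x) x 90 (y) x 25 mm high, on the other side of the rack from the mat. Origin: centre of its underside; x along its length, z up. Its yaw varies up to about 15 degrees.
- dish: Bystander: small white porcelain dish, loose, 70 mm in diameter, 26 mm high, in front of the rack. Origin: centre of its underside.
- hammer: Bystander: small loose hammer, 220 mm long, head 78 mm wide, 26 mm high, lying crosswise behind the rack. Origin: underside, middle of its length; x along the handle towards the head.
- bar: Bystander: loose bar of polishing compound in plain paper, 45 (x) x 100 (y) x 30 mm. It lies beyond the far left end of the rack. Origin: centre of its underside.

How it is judged (in metres and radians):
On the way, in this order (a step that is already met when the one before it is completed fails the run):
1. the jar, the tin and the mandrel all stand released on the mat while the anvil is still in its place on the rack (x of jar in the frame of mat between -0.107 and 0.107 m and y of jar in the frame of mat between -0.047 and 0.047 m and z of jar in the frame of mat between 0 and 0.01 m and x of tin in the frame of mat between -0.107 and 0.107 m and y of tin in the frame of mat between -0.047 and 0.047 m and z of tin in the frame of mat between 0 and 0.01 m and x of mandrel in the frame of mat between -0.107 and 0.107 m and y of mandrel in the frame of mat between -0.047 and 0.047 m and z of mandrel in the frame of mat between 0 and 0.01 m and linear speed of each of jar, tin, mandrel below 0.03 m/s and angular speed of each of jar, tin, mandrel below 0.3 rad/s and contact force between each of jar, tin, mandrel and the fingers below 0.2 N and angle between each of jar, tin, mandrel's own z axis and vertical below 0.12 rad and distance of anvil from where it was at the start of the episode below 0.03 m), for 0.2 s.
2. the anvil rests released in the middle of the hardwood block, lengthwise, while the other three still stand on the mat (x of anvil in the frame of block between -0.015 and 0.015 m and y of anvil in the frame of block between -0.012 and 0.012 m and z of anvil in the frame of block between 0.021 and 0.031 m and angle between the x axis of anvil and the x axis of block, either way round below 0.26 rad and linear speed of anvil below 0.03 m/s and angular speed of anvil below 0.3 rad/s and contact force between anvil and the fingers below 0.2 N and angle between anvil's own z axis and vertical below 0.12 rad and x of jar in the frame of mat between -0.107 and 0.107 m and y of jar in the frame of mat between -0.047 and 0.047 m and z of jar in the frame of mat between 0 and 0.01 m and x of tin in the frame of mat between -0.107 and 0.107 m and y of tin in the frame of mat between -0.047 and 0.047 m and z of tin in the frame of mat between 0 and 0.01 m and x of mandrel in the frame of mat between -0.107 and 0.107 m and y of mandrel in the frame of mat between -0.047 and 0.047 m and z of mandrel in the frame of mat between 0 and 0.01 m), for 0.2 s.
At the end, for the whole second after the job is handed in: The anvil stands released on the hardwood block, its origin within 15 mm along and 12 mm across of the block's centre and its length within 15 degrees of the block's; the jar, the tin and the mandrel each stand upright, released and at rest within 15 mm of where they stood at the start (x of anvil in the frame of block between -0.015 and 0.015 m and y of anvil in the frame of block between -0.012 and 0.012 m and z of anvil in the frame of block between 0.021 and 0.031 m and angle between the x axis of anvil and the x axis of block, either way round below 0.26 rad and linear speed of each of jar, tin, mandrel, anvil below 0.03 m/s and angular speed of each of jar, tin, mandrel, anvil below 0.3 rad/s and contact force between each of jar, tin, mandrel, anvil and the fingers below 0.2 N and angle between each of jar, tin, mandrel, anvil's own z axis and vertical below 0.12 rad and distance of each of jar, tin, mandrel from where it was at the start of the episode below 0.015 m); the robot touches nothing.
It fails at once if a jar, tin, mandrel or anvil is tipped over (more than 35 degrees) (angle between any of jar, tin, mandrel, anvil's own z axis and vertical above 0.6 rad).
It fails at once if the dish, the hammer or the bar is moved by more than 20 mm (distance of any of dish, hammer, bar from where it was at the start of the episode above 0.02 m).
It also fails if it takes over 152 s, if anything falls off the work surface, if the arm or the gripper's body presses on something with over 40 N, if the wrist force passes 120 N, or if a joint passes its speed limit or range.

### The arm

A 6-joint arm with a two-finger parallel gripper is mounted at the origin on the work surface. World frame = base frame: x ahead of the robot, y to its left, z up, the work surface at z = 0. Lengths are in mm, angles in rad, forces in N, time in s.
With the tool pointing down it reaches from about 350 to 875 mm from the base axis. Payload 4.2 kg.
Tool frame: the origin (TCP) lies on the mounting face of the last link; the fingertips stand 182 mm ahead of it and the grasp point (between the pads) lies 164 mm ahead of it; z points along the fingers, y is the line along which they close (so a half turn about z gives the same grasp; the last joint's range is limited). The gripper opens to 87 mm and grips with 3 to 60 N. Pads are 19 mm wide; open, the fingers measure 117 mm over their backs; the gripper's body (75 mm by 190 mm) begins 51 mm behind the grasp point.
Start: joints at [-0.965, 0.385, 0.008, 0, -1.194, -0.259], TCP at [212.446, -587.764, 404.75] pointing down, gripper open.
Joint ranges: [-3.14, 3.14], [-1.21, 2.06], [-1.07, 1.41], [-3.16, 2.05], [-2.99, -0.16], [-3.1, 3.1]. Speed limits (rad/s): [2.79, 2.79, 3.14, 3.14, 3.14, 3.14].

### API

Orientations are given as [roll, pitch, yaw] about the fixed x, y, z axes, in that order (R = Rz(yaw) Ry(pitch) Rx(roll)).
In Python, from plant import r, eyes, ticket gives the robot as it stands. The module is installed in compiled form; this text tells all that it offers.
- The arm moves only by the tool jog_arm, never from a script. Its argument "moves" is a list that holds one entry, the list of rows, each a list of 7 numbers: the shift along the world's x, y, z in m, then the turn, a rotation vector about the world's x, y, z in degrees, then the opening, from -1 (shut) to 1 (fully open). In form: [[[dx, dy, dz, wx, wy, wz, gripper], ...]]. A call has 1 to 8 rows; each row is the pose to reach, as a shift and turn from the pose commanded when the call began; what a row does not reach only later rows make up. A row lasts 1/8 s, in which the tool goes at most 62.5 mm and 10.7 degrees, less where a joint would pass 70% of its speed; a pose out of reach is approached as far as the arm can. A call with a gripper value outside its range is refused whole. The fingers move at their own pace and stop on an object; the grip force is fixed at half the most. Time passes only in rows, so rows that repeat a pose let the fingers close. It gives the time, the measured TCP pose, the force, the opening and the grip force at its end, in the units of the state.
- r.observe(): the state, without advancing time (a new reading comes with each control period).
- eyes.grab_frame(name): name is "scene" or "side" or "wrist"; returns a dict with "pixels" (400x640x3 uint8, red, green, blue), "camera_matrix" (3x3 intrinsics, pixels), "rvec" (rotation vector, rad) and "tvec" (3), from world to camera coordinates, as OpenCV has them; the wrist camera has in their place "tool_from_camera" (4x4, takes a point from camera to tool coordinates, whose origin is the TCP and whose axes are the flange's). Camera axes: x right, y down, z forward; pixel columns grow to the right and rows downward; lengths in mm; the calibration is good to about 2 mm. The wrist camera is an equidistant fisheye: a pixel r from the principal point sees the ray r / f radians off the axis. A picture is of the moment at which its call begins: read the wrist's pose just before it. There is no depth.
- ticket.sign_off(): hands the job in; it is judged then, once.
Trained networks look in a picture, given as the dict that the camera call returned (one of the last four; its "shot" number tells which), for a name from the list of things; names that differ only in an ending like _2 or _b are one class to them, and where a whole thing is asked for, a point or a joint stands for the part that bears it (a point fixed in the world has none). Each returns a list of dicts, best first, with "conf" (0 to 1); they miss things now and then, are a little off and sometimes report something else, mostly with a low value. They report only what shows in the picture. A call takes as long as a camera call.
- eyes.look_for(label, picture): "uv" ([column, row] in pixels, amid what is visible of it).
- eyes.masks_of(label, picture): "region" (400x640 bool, what is visible of it) and "uv" ([column, row] in pixels, amid what is visible of it).
The state is a dict: "time_s": time; "joints": joint angles; "joint_vel": joint speeds; "tau": joint torques, N m; "tool_pos": TCP position; "orientation": TCP orientation; "force": force on the tool from outside, world axes, zero at the start; "wrist_torque": the same for the moment, N m; "opening": finger opening in mm; "grasp_force": force on a finger pad.
Only numpy, scipy, OpenCV 4.12 (cv2) and the standard library are available. Lean on these libraries where they do the work, as an engineer would, in place of code of your own. Each camera call takes 0.05 s, during which the arm holds its last target. There are 200 camera calls.

## Working session

There is one attempt and no reset: what is moved stays moved. The work goes in short steps, Python scripts to look and compute and a tool call to move; the robot and the scene stay as the last step left them, time stands still between calls to the robot, and variables do not carry over. Pictures are saved under pics/ and viewed, at most 14 in all, crops included, and the job is handed in when it is done.

Besides the shell and the picture viewer there is one more tool, called after "Call:" as name([rows], argument=value, ...), one row to a line, values as JSON. jog_arm: Moves the arm, as the interface text tells. Its arguments: {"type":"object","properties":{"moves":{"type":"array"}},"required":["moves"]}

```bash
mkdir -p pics; cat > h.py <<'E'
import numpy as np, cv2
from plant import r, eyes, ticket
def ray(f,uv):
    K=f["camera_matrix"]; R,_=cv2.Rodrigues(np.array(f["rvec"],float)); t=np.array(f["tvec"],float).ravel()
    d=R.T@np.linalg.inv(K)@np.array([uv[0],uv[1],1.]); return -R.T@t,d
def onz(f,uv,z):
    c,d=ray(f,uv); return c+d*(z-c[2])/d[2]
def proj(f,P):
    return cv2.projectPoints(np.array(P,float).reshape(-1,1,3),np.array(f["rvec"],float),np.array(f["tvec"],float),np.array(f["camera_matrix"],float),None)[0].reshape(-1,2)
def save(n,f): cv2.imwrite(f"pics/{n}.png",f["pixels"][:,:,::-1])
NAMES=["jar","tin","mandrel","anvil","rack","mat","block","dish","hammer","bar"]
E
python3 - <<'E'
from h import *
print(r.observe())
for n in ["scene","side"]:
    f=eyes.grab_frame(n); save(n+"0",f); c,d=ray(f,(320,200)); print(n,c,d/np.linalg.norm(d),f["camera_matrix"][0,0])
    for k in NAMES:
        m=eyes.masks_of(k,f)
        for q in m[:2]: print(k,round(q["conf"],2),np.round(q["uv"]),q["region"].sum(), np.round(onz(f,q["uv"],10)))
E
```

```text
{'time_s': 0.0, 'joints': array([-9.65399892e-01,  3.85573695e-01,  6.61056897e-03, -4.97939345e-04,
       -1.19399019e+00, -2.58605433e-01]), 'joint_vel': array([ 0.00016753,  0.0011308 , -0.00023833, -0.00130402, -0.00139551,
        0.00037266]), 'tau': array([ 2.48047609e-04, -3.90660489e+01,  1.87407428e+01,  4.21965569e+00,
        1.11004259e-02, -1.92799175e-04]), 'tool_pos': array([ 212.3932312 , -587.58638699,  403.64299919]), 'orientation': array([ 3.13938905e+00, -1.04394999e-04, -2.79498525e+00]), 'force': array([ 0.01644138,  0.43215976, -0.04720481]), 'wrist_torque': array([ 0.00727719, -0.00443518, -0.00793921]), 'grasp_force': 0.0, 'opening': 86.7060305727739}
scene [1166.50965535   68.26861636  780.74810079] [-0.61989376 -0.05412162 -0.78281707] 431.6285011905929
jar 0.67 [310. 203.] 830 [568.  -7.  10.]
jar 0.57 [341. 179.] 868 [488.  58.  10.]
tin 0.8 [309. 166.] 926 [453. -22.  10.]
tin 0.49 [434. 273.] 1427 [721. 258.  10.]
mandrel 0.71 [274. 168.] 604 [ 469. -106.   10.]
mandrel 0.46 [312. 203.] 810 [568.  -2.  10.]
anvil 0.94 [311. 201.] 879 [562.  -6.  10.]
rack 0.59 [288. 207.] 4841 [583. -54.  10.]
mat 0.71 [448. 190.] 3690 [499. 308.  10.]
block 0.62 [186. 181.] 2089 [ 527. -307.   10.]
dish 0.94 [307. 140.] 421 [362. -36.  10.]
hammer 0.79 [328. 289.] 1860 [777.  50.  10.]
hammer 0.23 [290. 205.] 4741 [576. -52.  10.]
bar 0.95 [433. 274.] 1465 [724. 257.  10.]
side [-206.17403138  807.04188372  814.09882594] [ 0.57284862 -0.58470183 -0.57442861] 499.4257914950324
jar 0.78 [318. 203.] 697 [590.   3.  10.]
tin 0.71 [342. 192.] 865 [577. -85.  10.]
mandrel 0.71 [371. 188.] 411 [ 529. -154.   10.]
anvil 0.52 [329. 193.] 138 [599. -53.  10.]
rack 0.81 [332. 209.] 2241 [543.  -4.  10.]
mat 0.66 [264. 281.] 3484 [469. 307.  10.]
block 0.89 [409. 168.] 1136 [ 510. -315.   10.]
hammer 0.72 [261. 186.] 757 [775.  53.  10.]
```

View pics/scene0.png

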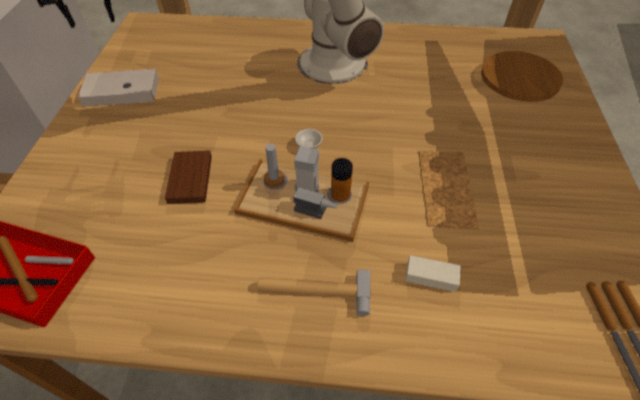

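View pics/side0.png

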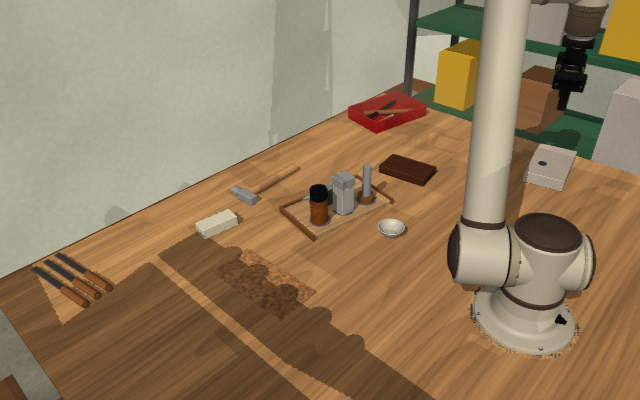

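The scene image shows the mandrel at (273,168), tin at (308,165), jar at (341,180) and anvil behind at (312,200). The mat is on the left side of the robot at (448,190), and the block is on the right at (188,178). The dish is at (308,139), the hammer at (320,289) and the bar at (433,273). The side view agrees. Next I bring the wrist camera over the rack.

Call:
jog_arm([
  [[0.05,0.06,0.05,0,0,0,1],[0.07,0.12,0.05,0,0,0,1],[0.09,0.18,0.05,0,0,0,1],[0.11,0.24,0.05,0,0,0,1],[0.13,0.29,0.05,0,0,0,1],[0.15,0.34,0.05,0,0,0,1],[0.17,0.39,0.05,0,0,0,1],[0.19,0.44,0.05,0,0,0,1]],
])

```text
time_s: 2.1
tool_pos: [402.6, -145.7, 455.3]
orientation: [-3.141, 0.002, -2.794]
force: [1.3, -0.8, -0.4]
opening: 87.3
grasp_force: 0.0
```

Call:
jog_arm([
  [[0.01,0.04,0.02,0,0,-8,1],[0.02,0.08,0.04,0,0,-15,1],[0.03,0.12,0.06,0,0,-20,1],[0.03,0.12,0.06,0,0,-20,1],[0.03,0.12,0.06,0,0,-20,1]],
])

```text
time_s: 2.72
tool_pos: [432.2, -27.8, 514.4]
orientation: [3.142, -0.001, 3.14]
force: [-0.1, -0.5, 0.6]
opening: 87.0
grasp_force: 0.0
```

```bash
python3 - <<'E'
from h import *
s=r.observe(); print(s["tool_pos"],s["orientation"],s["time_s"])
f=eyes.grab_frame("wrist"); save("w0",f); print(f["tool_from_camera"],f["camera_matrix"])
for k in NAMES:
    for q in eyes.masks_of(k,f)[:2]: print(k,round(q["conf"],2),np.round(q["uv"]),q["region"].sum())
E
```

```text
[432.16509601 -27.79556645 514.40383089] [ 3.14156743e+00 -7.39165681e-04  3.14013092e+00] 2.725
[[-3.90064028e-05 -9.57836070e-01 -2.87315266e-01  7.97479244e+01]
 [ 9.99999932e-01  6.79589812e-05 -3.62319639e-04 -2.01790408e-01]
 [ 3.66568472e-04 -2.87315261e-01  9.57836002e-01  2.04251170e+01]
 [ 0.00000000e+00  0.00000000e+00  0.00000000e+00  1.00000000e+00]] [[309.70691629   0.         323.44945388]
 [  0.         309.70691629 197.37591288]
 [  0.           0.           1.        ]]
jar 0.63 [379. 234.] 1394
mandrel 0.82 [277. 210.] 976
mandrel 0.5 [502. 178.] 5373
anvil 0.62 [346. 260.] 914
mat 0.79 [499. 182.] 5422
block 0.7 [166. 201.] 3718
dish 0.62 [316. 118.] 1620
hammer 0.7 [396. 319.] 209
```

View pics/w0.png

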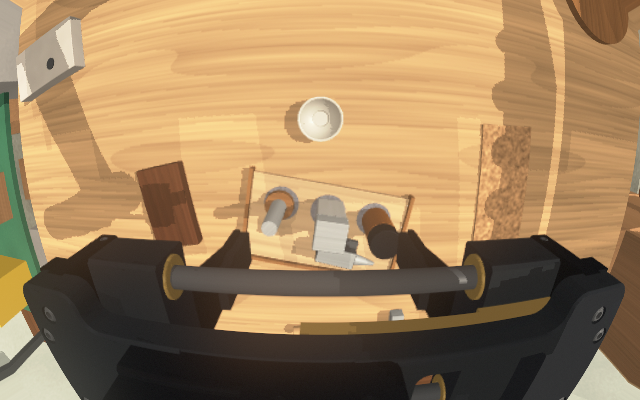

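The wrist image shows the mandrel foot near (280,203), the tin near (330,220), the jar at (380,232) and the anvil behind with its horn at (365,262), pointing left. The block is at (168,203), the mat at (503,182) and the dish at (320,118). I'll back the camera off so it sits over the rack.

Call:
jog_arm([
  [[0.05,0,0,0,0,0,1],[0.1,0,0,0,0,0,1],[0.14,0,0,0,0,0,1],[0.14,0,0,0,0,0,1],[0.14,0,0,0,0,0,1]],
])

```text
time_s: 3.9
tool_pos: [572.3, -27.8, 514.4]
orientation: [-3.141, -0.001, 3.139]
force: [-0.6, -0.3, -0.1]
opening: 87.3
grasp_force: 0.0
```

```bash
cat >> h.py <<'E'
from scipy.spatial.transform import Rotation as Ro
from scipy.optimize import minimize
def wgrab():
    s=r.observe(); f=eyes.grab_frame("wrist")
    T=np.eye(4); T[:3,:3]=Ro.from_euler("xyz",s["orientation"]).as_matrix(); T[:3,3]=s["tool_pos"]
    f["C"]=np.linalg.inv(T@f["tool_from_camera"]); return f
def pj(f,P):
    P=np.asarray(P,float).reshape(-1,3)
    if "C" not in f: return proj(f,P)
    c=P@f["C"][:3,:3].T+f["C"][:3,3]; rr=np.hypot(c[:,0],c[:,1]); th=np.arctan2(rr,c[:,2])
    K=f["camera_matrix"]; return K[[0,1],2]+c[:,:2]*(K[0,0]*th/np.maximum(rr,1e-9))[:,None]
def wz(f,uv,z):
    K=f["camera_matrix"]; d=np.asarray(uv,float)-K[[0,1],2]; R=np.hypot(*d); th=R/K[0,0]
    v=np.array([*(d/R*np.sin(th)),np.cos(th)]); W=np.linalg.inv(f["C"]); v=W[:3,:3]@v; return W[:3,3]+v*(z-W[2,3])/v[2]
def box(sx,sy,z0,z1):
    t=np.linspace(-.5,.5,13); e=[(a,b) for a in t for b in (-.5,.5)]+[(b,a) for a in t for b in (-.5,.5)]
    return np.array([(a*sx,b*sy,z) for a,b in e for z in (z0,z1)])
def cyl(d0,d1,z0,z1):
    a=np.linspace(0,2*np.pi,25); return np.array([(d/2*np.cos(q),d/2*np.sin(q),z) for q in a for d,z in((d0,z0),(d1,z1))])
MODEL={"jar":[cyl(46,46,0,100)],"tin":[box(42,42,0,80),box(44,44,80,108)],"mandrel":[cyl(48,48,0,16),cyl(26,22,16,110)],
 "block":[box(150,90,0,25)],"mat":[box(230,110,0,4)],"anvil":[box(66,40,0,12),box(36,24,12,26),box(62,30,26,46),np.array([(31,9,44),(31,-9,44),(31,9,28),(31,-9,28),(62,0,42)])],
 "rack":[box(150,262,0,12)],"bar":[box(45,100,0,30)]}
Z0={"jar":12,"tin":12,"mandrel":12,"anvil":12}
def place(P,p,z): c,s=np.cos(p[2]),np.sin(p[2]); return np.c_[P[:,0]*c-P[:,1]*s+p[0],P[:,0]*s+P[:,1]*c+p[1],P[:,2]+z]
def render(f,k,p,z=None):
    m=np.zeros((1600,2560),np.uint8)
    for P in MODEL[k]:
        cv2.fillConvexPoly(m,cv2.convexHull(np.round((pj(f,place(P,p,Z0.get(k,0) if z is None else z))+.5)*4).astype(np.int32)),255)
    return cv2.resize(m,(640,400),interpolation=cv2.INTER_AREA)/255.
def fit(k,fm,p0,z=None,sc=(15,15,.15),ign=None):
    def cost(q):
        p=np.array([q[0],q[1],q[2]/100]); c=0
        for f,m in fm:
            R=render(f,k,p,z); w=1 if ign is None else ign
            c+=(np.abs(R-m)*w).sum()/(np.maximum(R,m).sum()+1)
        return c/len(fm)
    x=np.array([p0[0],p0[1],p0[2]*100]); S=np.vstack([x]+[x+np.eye(3)[i]*[sc[0],sc[1],sc[2]*100] for i in range(3)])
    o=minimize(cost,x,method="Nelder-Mead",options=dict(initial_simplex=S,xatol=.1,fatol=1e-4,maxiter=250)); return np.array([o.x[0],o.x[1],o.x[2]/100]),o.fun
E
python3 - <<'E'
from h import *
import pickle
fs=[wgrab(),eyes.grab_frame("scene"),eyes.grab_frame("side")]; save("w1",fs[0]); print(r.observe()["tool_pos"])
P0={"jar":(520,60,0),"tin":(510,-15,0),"mandrel":(495,-95,0),"anvil":(560,-20,1.57),"block":(520,-305,0),"mat":(485,308,0)}
D=[]
for k in P0:
    fm=[]
    for i,f in enumerate(fs):
        q=eyes.masks_of(k,f); print(k,i,[(round(a["conf"],2),np.round(a["uv"]),a["region"].sum()) for a in q[:3]])
        D.append((k,i,[(a["conf"],a["uv"],a["region"]) for a in q]))
pickle.dump((fs,P0,D),open("d.pkl","wb"))
E
```

```text
[571.44619768 -27.8315661  515.53389139]
jar 0 [(0.68, array([388., 140.]), np.int64(1271))]
jar 1 [(0.93, array([339., 176.]), np.int64(839))]
jar 2 [(0.95, array([318., 201.]), np.int64(685))]
tin 0 [(0.58, array([331., 130.]), np.int64(1334))]
tin 1 [(0.63, array([310., 166.]), np.int64(996))]
tin 2 [(0.78, array([342., 190.]), np.int64(811))]
mandrel 0 [(0.7, array([277., 121.]), np.int64(895)), (0.67, array([340., 171.]), np.int64(1397))]
mandrel 1 [(0.73, array([275., 172.]), np.int64(569))]
mandrel 2 [(0.9, array([368., 186.]), np.int64(409))]
anvil 0 [(0.9, array([341., 169.]), np.int64(1394))]
anvil 1 [(0.84, array([309., 206.]), np.int64(808))]
anvil 2 []
block 0 [(0.29, array([506., 110.]), np.int64(5997))]
block 1 [(0.61, array([190., 179.]), np.int64(2125))]
block 2 [(0.91, array([406., 169.]), np.int64(1031)), (0.29, array([259., 190.]), np.int64(759))]
mat 0 [(0.62, array([505., 111.]), np.int64(6232))]
mat 1 [(0.9, array([446., 189.]), np.int64(3548)), (0.3, array([432., 272.]), np.int64(1458))]
mat 2 [(0.72, array([261., 282.]), np.int64(3375)), (0.58, array([217., 222.]), np.int64(744))]
```

View pics/w1.png

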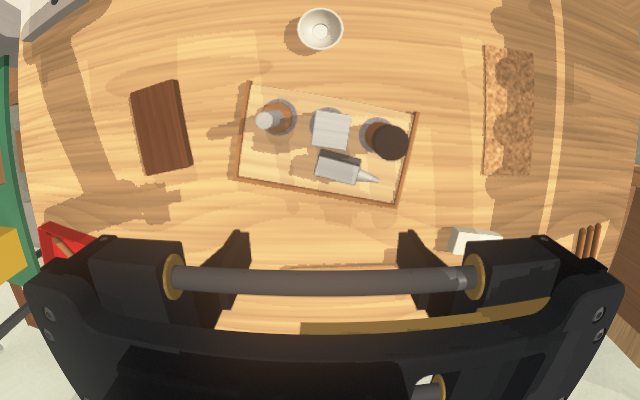

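A clear view: the mandrel's top is at (265,120) on a foot at (283,117), the tin's lid is at (331,130), and the jar's lid is at (392,142). The anvil is at (338,167) with its horn to the left (+y). The block is at (161,128) and the mat at (508,110). Next I fit the poses from the masks.

```bash
python3 - <<'E'
from h import *
import pickle
fs,P0,D=pickle.load(open("d.pkl","rb"))
# block in wrist: dark wood by colour
hsv=cv2.cvtColor(fs[0]["pixels"],cv2.COLOR_RGB2HSV); b=np.zeros((400,640),bool); b[70:185,120:203]=(hsv[70:185,120:203,2]<150)&(hsv[70:185,120:203,1]>90)
res={}
for k in P0:
    fm=[]
    for kk,i,q in D:
        if kk==k and q and not(k=="block" and i==0): fm.append((fs[i],q[0][2].astype(float)))
    p,c=fit(k,fm,P0[k]); print(k,np.round(p,3),round(c,3)); res[k]=p
    for x in fm:
        pp,cc=fit(k,[x],p,sc=(8,8,.1)); print("   ",np.round(pp,2),round(cc,3))
# rack quad from wrist: corners
cs={"frontR":(246,82),"frontL":(418,112),"backL":(398,207),"backR":(231,180)}
W={a:wz(fs[0],u,18) for a,u in cs.items()}
for a in W: print(a,np.round(W[a]))
im=cv2.resize(fs[0]["pixels"][:,:,::-1],None,fx=2,fy=2).copy()
for k,p in res.items():
    m=(cv2.resize(render(fs[0],k,p),None,fx=2,fy=2)>.5).astype(np.uint8)
    cv2.drawContours(im,cv2.findContours(m,0,1)[0],-1,(0,255,0),1)
cv2.imwrite("pics/o1.png",im[60:460,230:1030][:, :800]); pickle.dump(res,open("res.pkl","wb"))
E
```

```text
jar [5.35558e+02 5.80570e+01 1.07000e-01] 0.088
    [5.3516e+02 5.6840e+01 1.8000e-01] 0.062
    [5.3872e+02 5.9550e+01 7.0000e-02] 0.067
    [5.3309e+02 5.8560e+01 1.5000e-01] 0.075
tin [ 5.19051e+02 -1.91780e+01 -1.74000e-01] 0.11
    [ 5.1919e+02 -1.9910e+01 -1.6000e-01] 0.043
    [ 5.2066e+02 -1.6980e+01 -2.1000e-01] 0.127
    [ 5.190e+02 -1.935e+01 -1.700e-01] 0.12
mandrel [ 5.05653e+02 -9.97570e+01 -2.70000e-02] 0.09
    [ 5.0598e+02 -9.9750e+01  1.1000e-01] 0.043
    [ 5.0866e+02 -9.8420e+01 -1.0000e-02] 0.074
    [ 504.21 -100.1     0.  ] 0.093
anvil [582.736  -6.404   1.298] 0.097
    [582.3   -6.92   1.3 ] 0.072
    [585.19  -5.27   1.28] 0.083
block [ 5.12597e+02 -3.04077e+02  1.51000e-01] 0.098
    [ 5.1403e+02 -3.0394e+02  1.6000e-01] 0.051
    [ 5.0855e+02 -3.0806e+02  2.6000e-01] 0.134
mat [4.80407e+02 3.05572e+02 3.70000e-02] 0.044
    [4.8021e+02 3.0641e+02 4.0000e-02] 0.035
    [4.8224e+02 3.0600e+02 4.0000e-02] 0.041
    [4.7906e+02 3.0457e+02 4.0000e-02] 0.047
frontR [ 449. -147.   18.]
frontL [496. 120.  18.]
backL [652.  95.  18.]
backR [ 605. -179.   18.]
```

View pics/o1.png

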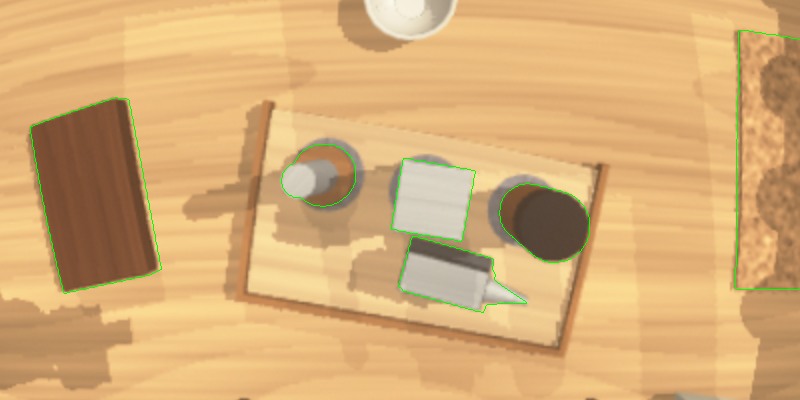

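The overlay fits well. The rack yaw is about -10°, and the jar is at (535,58), the tin at (519,-19), the mandrel at (506,-100) and the anvil at (583,-6). Now the jar.

Call:
jog_arm([
  [[-0.019,0.043,-0.03,0,0,-5,0.47],[-0.037,0.086,-0.08,0,0,-10,0.47],[-0.037,0.086,-0.13,0,0,-10,0.47],[-0.037,0.086,-0.13,0,0,-10,0.47],[-0.037,0.086,-0.17,0,0,-10,0.47],[-0.037,0.086,-0.17,0,0,-10,0.47]],
])

```text
time_s: 5.7
tool_pos: [535.7, 57.8, 344.7]
orientation: [-3.14, -0.002, 2.964]
force: [0.2, -0.3, -0.0]
opening: 64.1
grasp_force: 0.0
```

```bash
python3 - <<'E'
from h import *
s=r.observe(); print(s["tool_pos"],s["orientation"],s["opening"])
f=wgrab(); cv2.imwrite("pics/w2.png",f["pixels"][:,:,::-1])
E
```

```text
[535.72817705  57.78729705 344.69878576] [-3.13989049e+00 -2.13631075e-03  2.96417294e+00] 64.0538393905195
```

View pics/w2.png

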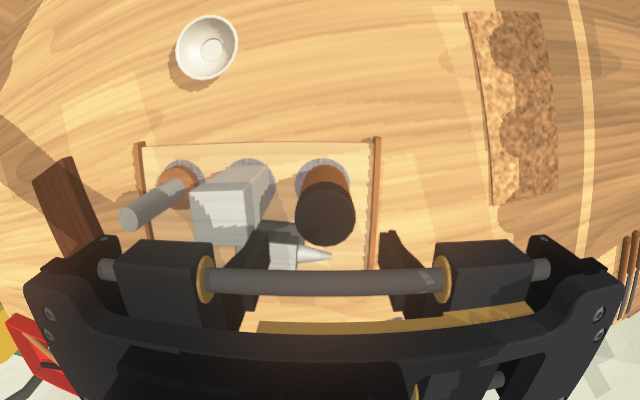

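The jar lid at (325,215) sits midway between the fingers at (255,270) and (395,270), and the gripper is square to the rack. I descend and close.

Call:
jog_arm([
  [[0,0,-0.03,0,0,0,0.47],[0,0,-0.06,0,0,0,0.47],[0,0,-0.093,0,0,0,0.47],[0,0,-0.093,0,0,0,0.47],[0,0,-0.093,0,0,0,0],[0,0,-0.093,0,0,0,-0.5],[0,0,-0.093,0,0,0,-0.5],[0,0,-0.093,0,0,0,-0.5]],
])

```text
time_s: 6.75
tool_pos: [536.0, 58.4, 253.4]
orientation: [3.141, 0.003, 2.965]
force: [-0.6, -0.3, 6.1]
opening: 45.5
grasp_force: 30.0
```

Call:
jog_arm([
  [[0,0,0.025,0,0,0,-0.5],[0,0,0.05,0,0,0,-0.5],[0.003,0.04,0.05,0,0,0,-0.5],[0.006,0.085,0.05,0,0,0,-0.5],[0.009,0.13,0.05,0,0,0,-0.5],[0.012,0.175,0.05,0,0,0,-0.5],[0.015,0.22,0.05,0,0,0,-0.5],[0.017,0.25,0.05,0,0,0,-0.5]],
])

```text
time_s: 7.75
tool_pos: [552.0, 310.2, 301.1]
orientation: [-3.141, -0.001, 2.966]
force: [-0.3, 0.1, -1.7]
opening: 45.6
grasp_force: 30.0
```

Call:
jog_arm([
  [[0,0,0,0,0,0,-0.5],[0,0,-0.02,0,0,0,-0.5],[0,0,-0.04,0,0,0,-0.5],[0,0,-0.052,0,0,0,-0.5],[0,0,-0.057,0,0,0,-0.5],[0,0,-0.057,0,0,0,-0.5]],
])

```text
time_s: 8.5
tool_pos: [552.6, 308.0, 245.5]
orientation: [3.141, 0.001, 2.965]
force: [-0.4, -1.4, 0.4]
opening: 45.4
grasp_force: 30.0
```

Call:
jog_arm([
  [[0,0,-0.0015,0,0,0,-0.5],[0,0,-0.0015,0,0,0,-0.5]],
])

```text
time_s: 8.75
tool_pos: [552.7, 308.0, 245.5]
orientation: [3.141, 0.001, 2.965]
force: [-2.5, -1.6, 7.2]
opening: 45.2
grasp_force: 30.0
```

Call:
jog_arm([
  [[0,0,-0.0015,0,0,0,0.2],[0,0,-0.0015,0,0,0,0.47],[0,0,0.03,0,0,0,0.47],[0,0,0.08,0,0,0,0.47],[0,-0.02,0.1,0,0,0,0.47],[-0.007,-0.08,0.1,0,0,0,0.47],[-0.013,-0.14,0.1,0,0,0,0.47],[-0.02,-0.2,0.1,0,0,0,0.47]],
])

```text
time_s: 9.75
tool_pos: [531.6, 105.9, 342.7]
orientation: [-3.141, -0.001, 2.965]
force: [0.4, 0.4, 0.6]
opening: 64.1
grasp_force: 0.0
```

Call:
jog_arm([
  [[-0.007,-0.06,0,0,0,0,0.47],[-0.013,-0.127,0,0,0,0,0.47],[-0.013,-0.127,0,0,0,0,0.47],[-0.013,-0.127,0,0,0,0,0.47]],
])

```text
time_s: 10.25
tool_pos: [519.2, -19.5, 342.9]
orientation: [3.141, -0.0, 2.963]
force: [-0.5, -0.3, -0.1]
opening: 63.9
grasp_force: 0.0
```

```bash
python3 - <<'E'
from h import *
s=r.observe(); print(s["tool_pos"],s["orientation"],s["opening"])
f=wgrab(); cv2.imwrite("pics/w3.png",f["pixels"][:,:,::-1])
E
```

```text
[519.15531453 -19.48823212 342.94243343] [ 3.14149218e+00 -3.87295104e-04  2.96312219e+00] 63.895257666759726
```

View pics/w3.png

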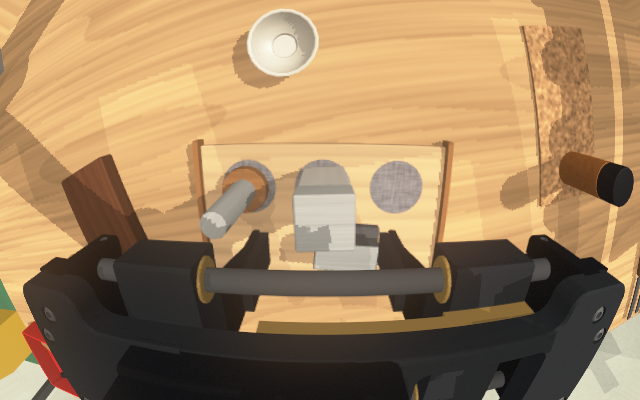

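The jar stands on the mat at (595,178), and its pad at (396,187) is empty. The tin at (325,220) is centred between the fingers and square to them. I descend and grip its lid.

Call:
jog_arm([
  [[0,0,-0.03,0,0,0,0.47],[0,0,-0.06,0,0,0,0.47],[0,0,-0.074,0,0,0,0.47],[0,0,-0.074,0,0,0,0.47],[0,0,-0.074,0,0,0,0],[0,0,-0.074,0,0,0,-0.5],[0,0,-0.074,0,0,0,-0.5],[0,0,-0.074,0,0,0,-0.5]],
])

```text
time_s: 11.3
tool_pos: [519.7, -18.8, 270.1]
orientation: [3.141, 0.002, 2.965]
force: [0.1, -0.1, 3.1]
opening: 43.5
grasp_force: 29.8
```

Call:
jog_arm([
  [[0,0,0.025,0,0,0,-0.5],[0,0,0.05,0,0,0,-0.5],[-0.005,0.04,0.05,0,0,0,-0.5],[-0.01,0.09,0.05,0,0,0,-0.5],[-0.016,0.14,0.05,0,0,0,-0.5],[-0.022,0.19,0.05,0,0,0,-0.5],[-0.028,0.24,0.05,0,0,0,-0.5],[-0.034,0.29,0.05,0,0,0,-0.5]],
])

```text
time_s: 12.3
tool_pos: [484.8, 272.6, 318.9]
orientation: [-3.141, -0.001, 2.965]
force: [1.6, 0.7, -1.1]
opening: 43.9
grasp_force: 29.8
```

Call:
jog_arm([
  [[-0.005,0.034,0,0,0,0,-0.5],[-0.005,0.034,0,0,0,0,-0.5],[-0.005,0.034,-0.02,0,0,0,-0.5],[-0.005,0.034,-0.04,0,0,0,-0.5],[-0.005,0.034,-0.052,0,0,0,-0.5],[-0.005,0.034,-0.0565,0,0,0,-0.5],[-0.005,0.034,-0.058,0,0,0,-0.5],[-0.005,0.034,-0.058,0,0,0,-0.5]],
])

```text
time_s: 13.3
tool_pos: [480.6, 305.1, 262.1]
orientation: [3.141, 0.001, 2.965]
force: [-0.2, -1.7, 3.1]
opening: 43.7
grasp_force: 29.8
```

Call:
jog_arm([
  [[0,0,0,0,0,0,0.2],[0,0,0,0,0,0,0.47],[0,0,0.03,0,0,0,0.47],[0,0,0.07,0,0,0,0.47],[0,-0.03,0.082,0,0,0,0.47],[0.005,-0.085,0.082,0,0,0,0.47],[0.009,-0.14,0.082,0,0,0,0.47],[0.013,-0.195,0.082,0,0,0,0.47]],
])

```text
time_s: 14.3
tool_pos: [493.4, 108.9, 343.5]
orientation: [3.141, 0.001, 2.966]
force: [0.5, 0.2, 0.4]
opening: 63.8
grasp_force: 0.0
```

Call:
jog_arm([
  [[0.003,-0.055,0,0,0,0,0.47],[0.006,-0.11,0,0,0,0,0.47],[0.009,-0.165,0,0,0,0,0.47],[0.012,-0.21,0,0,0,0,0.47],[0.012,-0.21,0,0,0,0,0.47],[0.012,-0.21,0,0,0,0,0.47]],
])

```text
time_s: 15.05
tool_pos: [505.5, -99.7, 343.2]
orientation: [3.141, 0.0, 2.964]
force: [-0.5, 0.3, -0.5]
opening: 64.0
grasp_force: 0.0
```

```bash
python3 - <<'E'
from h import *
s=r.observe(); print(s["tool_pos"],s["orientation"],s["opening"])
f=wgrab(); cv2.imwrite("pics/w4.png",f["pixels"][:,:,::-1])
for p in [(505.7,-99.8,122)]: print(pj(f,p))
q=eyes.masks_of("mandrel",f); print([(a["conf"],a["uv"]) for a in q])
print(fit("mandrel",[(f,q[0]["region"].astype(float))],(505.7,-99.8,0),sc=(8,8,.1)))
E
```

```text
[505.45431531 -99.67887265 343.20354513] [3.14124862e+00 2.49929150e-04 2.96429645e+00] 64.04090530597581
[[323.79586151 224.41172182]]
[(0.78, [325.1, 199.4]), (0.62, [423.2, 236.5])]
(array([ 5.05893297e+02, -1.00168253e+02,  2.31382017e-02]), np.float64(0.058262370322605124))
```

View pics/w4.png

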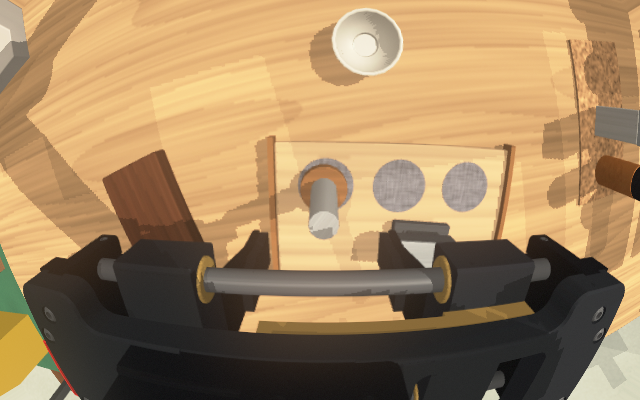

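The mandrel (top at (323,222), foot at (326,188)) is centred between the fingers. The tin and jar stand on the mat at the right edge. I grip the mandrel and carry it over.

Call:
jog_arm([
  [[0,0,-0.03,0,0,0,0.3],[0,0,-0.06,0,0,0,0],[0,0,-0.089,0,0,0,0],[0,0,-0.089,0,0,0,0],[0,0,-0.089,0,0,0,-0.5],[0,0,-0.089,0,0,0,-0.9],[0,0,-0.089,0,0,0,-0.9],[0,0,-0.089,0,0,0,-0.9]],
])

```text
time_s: 16.15
tool_pos: [505.8, -99.8, 255.4]
orientation: [3.141, 0.002, 2.965]
force: [-1.5, 0.9, 5.1]
opening: 22.8
grasp_force: 30.0
```

Call:
jog_arm([
  [[0,0,0.025,0,0,0,-0.9],[0,0,0.05,0,0,0,-0.9],[-0.01,0.04,0.05,0,0,0,-0.9],[-0.022,0.09,0.05,0,0,0,-0.9],[-0.034,0.14,0.05,0,0,0,-0.9],[-0.046,0.19,0.05,0,0,0,-0.9],[-0.058,0.24,0.05,0,0,0,-0.9],[-0.07,0.29,0.05,0,0,0,-0.9]],
])

```text
time_s: 17.15
tool_pos: [434.4, 191.5, 303.8]
orientation: [-3.141, -0.001, 2.964]
force: [0.5, -0.2, -2.9]
opening: 22.8
grasp_force: 30.0
```

Call:
jog_arm([
  [[-0.014,0.06,0,0,0,0,-0.9],[-0.027,0.113,0,0,0,0,-0.9],[-0.027,0.113,0,0,0,0,-0.9],[-0.027,0.113,-0.02,0,0,0,-0.9],[-0.027,0.113,-0.04,0,0,0,-0.9],[-0.027,0.113,-0.053,0,0,0,-0.9],[-0.027,0.113,-0.0575,0,0,0,-0.9],[-0.027,0.113,-0.0575,0,0,0,-0.9]],
])

```text
time_s: 18.15
tool_pos: [408.6, 302.8, 247.5]
orientation: [-3.141, 0.0, 2.965]
force: [-1.4, -2.2, 1.6]
opening: 22.8
grasp_force: 30.0
```

Call:
jog_arm([
  [[0,0,-0.0005,0,0,0,-0.9],[0,0,-0.0005,0,0,0,-0.5],[0,0,-0.0005,0,0,0,0.2],[0,0,0.03,0,0,0,0.47],[0,0,0.08,0,0,0,0.47],[0,0,0.1,0,0,0,0.47],[0,0,0.15,0,0,0,0.47],[0,0,0.15,0,0,0,0.47]],
])

```text
time_s: 19.15
tool_pos: [409.3, 304.0, 401.4]
orientation: [3.132, 0.006, 2.965]
force: [0.1, -1.0, 0.2]
opening: 63.2
grasp_force: 0.0
```

```bash
python3 - <<'E'
from h import *
s=r.observe(); print(s["tool_pos"],s["orientation"],s["joints"])
f=eyes.grab_frame("scene"); save("s2",f)
import pickle
fs,P0,D=pickle.load(open("d.pkl","rb"))
a=eyes.masks_of("anvil",f)[0]; print(a["conf"]); print(fit("anvil",[(f,a["region"].astype(float))],(582,-6,1.3),sc=(8,8,.1)))
for k,p in dict(jar=(552,308,0),tin=(480,305,-.17),mandrel=(408,303,0)).items():
    for a in eyes.masks_of(k,f)[:1]: print(k,a["conf"],fit(k,[(f,a["region"].astype(float))],p,z=4,sc=(8,8,.1)))
E
```

```text
[409.28929203 303.95500863 401.38915872] [3.13187968 0.0060606  2.96529305] [ 9.57953856e-01  1.88723450e-01 -2.78678003e-01  1.56074920e-03
 -1.09203083e+00 -2.70573150e+00]
0.68
(array([585.1450366 ,  -6.11814063,   1.29623371]), np.float64(0.07511349928720255))
jar 0.58 (array([5.53706198e+02, 3.08230641e+02, 1.05767663e-02]), np.float64(0.05806114306155581))
tin 0.91 (array([ 4.83460814e+02,  3.04473675e+02, -2.13989431e-01]), np.float64(0.2113252202369647))
mandrel 0.67 (array([4.11483299e+02, 3.02505144e+02, 8.79148318e-02]), np.float64(0.35527689377882665))
```

View pics/s2.png

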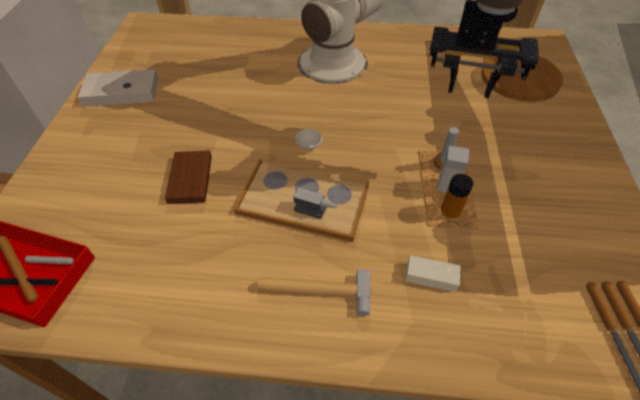

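The jar, tin and mandrel stand on the mat at (457,196), (454,168) and (448,145), and the anvil at (311,203) has not moved. Next I turn the gripper crosswise and go above the anvil.

Call:
jog_arm([
  [[0.02,-0.035,0,0,0,10.5,0.47],[0.042,-0.075,0,0,0,21,0.47],[0.064,-0.115,0,0,0,31.5,0.47],[0.086,-0.155,0,0,0,42,0.47],[0.108,-0.195,0,0,0,52.5,0.47],[0.13,-0.235,0,0,0,63,0.47],[0.152,-0.275,0,0,0,73.5,0.47],[0.174,-0.31,0,0,0,84,0.47]],
])

```text
time_s: 20.4
tool_pos: [583.1, -8.3, 395.4]
orientation: [3.14, -0.001, -1.847]
force: [1.4, 0.1, 1.1]
opening: 64.1
grasp_force: 0.0
```

Call:
jog_arm([
  [[0,0,-0.03,0,0,0,0.3],[0,0,-0.06,0,0,0,0.3],[0,0,-0.06,0,0,0,0.3]],
])

```text
time_s: 20.78
tool_pos: [581.7, -7.1, 333.2]
orientation: [3.135, -0.004, -1.853]
force: [-0.2, -1.0, -0.6]
opening: 56.9
grasp_force: 0.0
```

```bash
python3 - <<'E'
from h import *
s=r.observe(); print(s["tool_pos"],s["orientation"],s["joints"])
f=wgrab(); save("w5",f)
a=eyes.masks_of("anvil",f); print([(q["conf"],q["uv"],q["region"].sum()) for q in a])
if a: print(fit("anvil",[(f,a[0]["region"].astype(float))],(582,-6,1.3),sc=(8,8,.1)))
E
```

```text
[581.74963113  -7.11565193 333.24357647] [ 3.13457939 -0.00373607 -1.85300668] [ 2.65910110e-01  3.73667705e-01 -2.00072045e-01 -5.51792039e-04
 -1.00498929e+00 -5.47835903e-01]
[(0.94, [322.3, 200.8], np.int64(3374))]
(array([583.4488308 ,  -6.72068253,   1.30898354]), np.float64(0.06520289289241683))
```

View pics/w5.png

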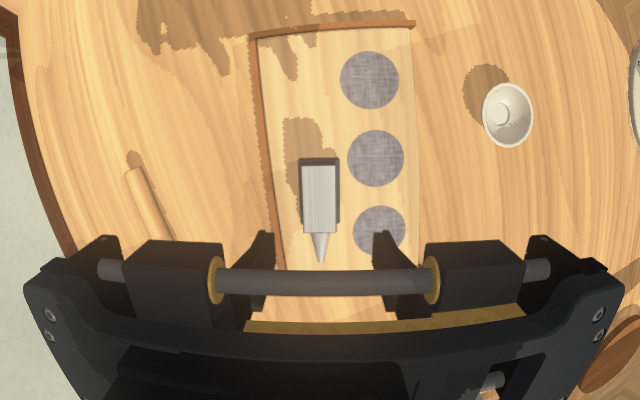

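The anvil at (320,195) is centred and aligned between the fingers, with the horn pointing down the picture. I descend and grip its head.

Call:
jog_arm([
  [[0.001,0,-0.04,0,0,0,0.3],[0.001,0,-0.08,0,0,0,0.3],[0.001,0,-0.11,0,0,0,0.3],[0.001,0,-0.122,0,0,0,0.3],[0.001,0,-0.122,0,0,0,0],[0.001,0,-0.122,0,0,0,-0.8],[0.001,0,-0.122,0,0,0,-0.8],[0.001,0,-0.122,0,0,0,-0.8]],
])

```text
time_s: 21.88
tool_pos: [583.7, -6.6, 216.0]
orientation: [-3.14, 0.001, -1.852]
force: [-0.1, 1.3, 3.8]
opening: 30.1
grasp_force: 29.9
```

Call:
jog_arm([
  [[0,0,0.03,0,0,0,-0.8],[0,0,0.07,0,0,0,-0.8],[-0.005,-0.03,0.1,0,0,-10,-0.8],[-0.015,-0.07,0.1,0,0,-20,-0.8],[-0.025,-0.11,0.1,0,0,-30,-0.8],[-0.035,-0.15,0.1,0,0,-40,-0.8],[-0.04,-0.19,0.1,0,0,-50,-0.8],[-0.04,-0.22,0.1,0,0,-60,-0.8]],
])

```text
time_s: 22.88
tool_pos: [541.7, -228.0, 312.5]
orientation: [3.138, -0.004, -2.908]
force: [0.8, 0.8, -7.4]
opening: 29.8
grasp_force: 29.9
```

```bash
python3 - <<'E'
from h import *
s=r.observe(); print(s["tool_pos"],s["orientation"],s["opening"])
f=wgrab(); save("w6",f)
b=[q for q in eyes.masks_of("block",f)]; print([(q["conf"],q["uv"],q["region"].sum()) for q in b])
if b: print(fit("block",[(f,b[0]["region"].astype(float))],(513,-304,.15),sc=(8,8,.1)))
E
```

```text
[ 541.69332316 -228.04237674  312.45068954] [ 3.13826281 -0.0042521  -2.90751056] 29.786196278633835
[(0.74, [250.4, 138.9], np.int64(15561))]
(array([ 5.12162634e+02, -3.05509949e+02,  1.38019686e-01]), np.float64(0.039669231863951916))
```

View pics/w6.png

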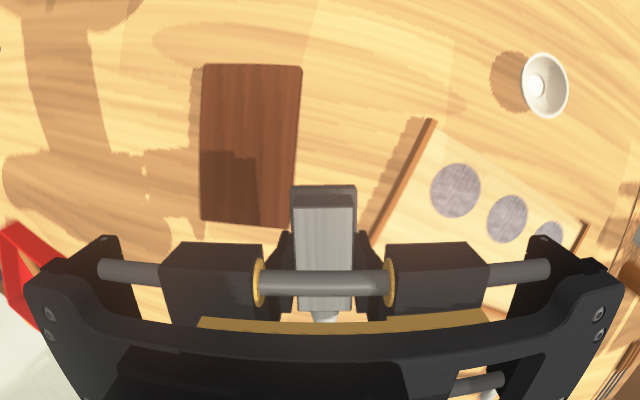

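The anvil is held upright at (323,245). The block at (250,139) fits to (512.5,-305) with yaw about 8°. I place the anvil.

Call:
jog_arm([
  [[-0.015,-0.04,0,0,0,-3,-0.8],[-0.0305,-0.078,0,0,0,-6.5,-0.8],[-0.0305,-0.078,0,0,0,-6.5,-0.8],[-0.0305,-0.078,-0.03,0,0,-6.5,-0.8],[-0.0305,-0.078,-0.06,0,0,-6.5,-0.8],[-0.0305,-0.078,-0.08,0,0,-6.5,-0.8],[-0.0305,-0.078,-0.086,0,0,-6.5,-0.8],[-0.0305,-0.078,-0.086,0,0,-6.5,-0.8]],
])

```text
time_s: 23.98
tool_pos: [513.0, -303.8, 228.9]
orientation: [3.141, -0.001, -3.011]
force: [-0.2, 0.4, -5.6]
opening: 30.0
grasp_force: 29.9
```

Call:
jog_arm([
  [[0,0,-0.001,0,0,0,-0.8],[0,0,-0.001,0,0,0,-0.8]],
])

```text
time_s: 24.22
tool_pos: [513.1, -304.1, 228.9]
orientation: [3.141, 0.0, -3.012]
force: [-2.1, 4.8, 2.8]
opening: 30.0
grasp_force: 29.9
```

Contact. I release and rise, then look.

Call:
jog_arm([
  [[0,0,0,0,0,0,-0.5],[0,0,0,0,0,0,0.3],[0,0,0,0,0,0,0.47],[0,0,0.03,0,0,0,0.47],[0,0,0.08,0,0,0,0.47],[0.03,0.02,0.12,0,0,0,0.47],[0.06,0.04,0.16,0,0,0,0.47],[0.06,0.04,0.16,0,0,0,0.47]],
])

```text
time_s: 25.22
tool_pos: [575.4, -264.1, 392.3]
orientation: [-3.137, 0.01, -3.01]
force: [-0.4, -0.4, -0.3]
opening: 63.9
grasp_force: 0.0
```

```bash
python3 - <<'E'
from h import *
s=r.observe(); print(s["tool_pos"],s["orientation"],s["joints"])
f=wgrab(); save("w7",f)
b=eyes.masks_of("block",f)[0]; a=eyes.masks_of("anvil",f)[0]; print(a["conf"],b["conf"])
print(fit("block",[(f,np.maximum(b["region"],a["region"]&(render(f,"block",(512.5,-305,.142))>.5)).astype(float))],(513,-304,.15),sc=(8,8,.1)))
print(fit("anvil",[(f,a["region"].astype(float))],(512,-304,.13),z=25,sc=(8,8,.1)))
E
```

```text
[ 575.3918516  -264.06821498  392.33274978] [-3.13669918  0.00995003 -3.01009843] [-0.17475154  0.40443534  0.00610713  0.00181612 -1.1615064  -1.26528851]
0.67 0.57
(array([ 5.12562039e+02, -3.05883002e+02,  1.49043765e-01]), np.float64(0.05250741229587421))
(array([ 5.10735148e+02, -3.04885839e+02,  1.44865297e-01]), np.float64(0.07835915137228489))
```

View pics/w7.png

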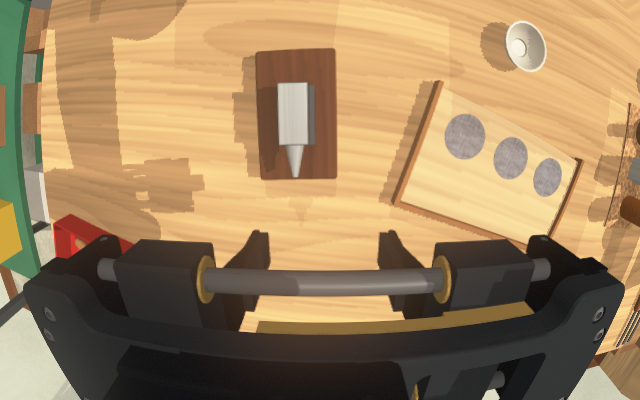

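The anvil lies centred on the block (block centre about (297,114), anvil (293,113)), with a fitted offset under 3 mm. Now I bring the mandrel back.

Call:
jog_arm([
  [[-0.015,0.055,0,0,0,-4,0.47],[-0.03,0.11,0,0,0,-8,0.47],[-0.046,0.165,0,0,0,-12,0.47],[-0.062,0.22,0,0,0,-17.5,0.47],[-0.078,0.275,0,0,0,-17.5,0.47],[-0.094,0.33,0,0,0,-17.5,0.47],[-0.11,0.385,0,0,0,-17.5,0.47],[-0.125,0.44,0,0,0,-17.5,0.47]],
])

```text
time_s: 26.38
tool_pos: [446.9, 175.9, 386.8]
orientation: [-3.14, -0.001, 2.964]
force: [1.2, 0.7, 0.3]
opening: 63.8
grasp_force: 0.0
```

Call:
jog_arm([
  [[-0.015,0.05,0,0,0,0,0.47],[-0.0275,0.09,0,0,0,0,0.47],[-0.0395,0.128,0,0,0,0,0.47],[-0.0395,0.128,-0.03,0,0,0,0.47],[-0.0395,0.128,-0.03,0,0,0,0.47],[-0.0395,0.128,-0.03,0,0,0,0.47]],
])

```text
time_s: 27.12
tool_pos: [408.9, 302.7, 358.0]
orientation: [-3.141, 0.0, 2.964]
force: [0.8, 0.5, 0.4]
opening: 63.9
grasp_force: 0.0
```

```bash
python3 - <<'E'
from h import *
s=r.observe(); print(s["tool_pos"],s["orientation"],s["joints"])
f=wgrab(); save("w8",f)
for k,p in dict(jar=(552,308,0),tin=(480,305,-.17),mandrel=(408,303,0)).items():
    for a in eyes.masks_of(k,f)[:1]: print(k,a["conf"],fit(k,[(f,a["region"].astype(float))],p,z=4,sc=(8,8,.1)))
E
```

```text
[408.86786594 302.66263421 357.96224531] [-3.14099152e+00  3.67647405e-04  2.96400411e+00] [ 9.56923207e-01  2.29336377e-01 -3.43375801e-01  6.98550606e-04
 -9.98473726e-01 -2.70568662e+00]
jar 0.64 (array([5.52453125e+02, 3.07640625e+02, 8.69140625e-02]), np.float64(0.801361859568072))
tin 0.9 (array([ 4.80852536e+02,  3.04122942e+02, -1.46803980e-01]), np.float64(0.37061366718557714))
mandrel 0.64 (array([4.08266640e+02, 3.01502015e+02, 3.77358770e-02]), np.float64(0.03398263408636852))
```

View pics/w8.png

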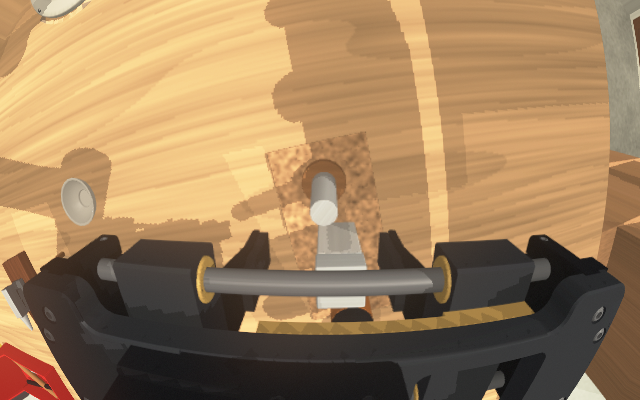

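The mandrel (top at (323,212)) is centred where I left it, with the tin behind it. I grip it and carry it back.

Call:
jog_arm([
  [[0,0,-0.04,0,0,0,0.3],[0,0,-0.08,0,0,0,0],[0,0,-0.111,0,0,0,0],[0,0,-0.111,0,0,0,0],[0,0,-0.111,0,0,0,-0.5],[0,0,-0.111,0,0,0,-0.9],[0,0,-0.111,0,0,0,-0.9],[0,0,-0.111,0,0,0,-0.9]],
])

```text
time_s: 28.32
tool_pos: [408.6, 303.3, 247.9]
orientation: [3.141, 0.001, 2.965]
force: [-0.6, -2.3, 6.3]
opening: 22.9
grasp_force: 30.0
```

Call:
jog_arm([
  [[0,0,0.025,0,0,0,-0.9],[0,0,0.058,0,0,0,-0.9],[0.01,-0.04,0.058,0,0,0,-0.9],[0.022,-0.09,0.058,0,0,0,-0.9],[0.034,-0.14,0.058,0,0,0,-0.9],[0.046,-0.19,0.058,0,0,0,-0.9],[0.058,-0.24,0.058,0,0,0,-0.9],[0.07,-0.29,0.058,0,0,0,-0.9]],
])

```text
time_s: 29.32
tool_pos: [478.2, 11.7, 304.3]
orientation: [3.141, -0.001, 2.965]
force: [0.8, 0.2, -1.6]
opening: 22.9
grasp_force: 29.9
```

Call:
jog_arm([
  [[0.014,-0.06,0,0,0,0,-0.9],[0.027,-0.113,0,0,0,0,-0.9],[0.027,-0.113,0,0,0,0,-0.9],[0.027,-0.113,-0.02,0,0,0,-0.9],[0.027,-0.113,-0.04,0,0,0,-0.9],[0.027,-0.113,-0.047,0,0,0,-0.9],[0.027,-0.113,-0.0495,0,0,0,-0.9],[0.027,-0.113,-0.0495,0,0,0,-0.9]],
])

```text
time_s: 30.32
tool_pos: [505.7, -99.3, 256.0]
orientation: [3.141, 0.002, 2.965]
force: [-0.7, -0.1, -1.1]
opening: 23.0
grasp_force: 29.9
```

Call:
jog_arm([
  [[0,0,-0.001,0,0,0,-0.9],[0,0,-0.001,0,0,0,-0.9],[0,0,-0.001,0,0,0,-0.5],[0,0,-0.001,0,0,0,0.2],[0,0,0.03,0,0,0,0.47],[0,0,0.08,0,0,0,0.47],[0,0,0.089,0,0,0,0.47],[-0.003,0.05,0.089,0,0,0,0.47]],
])

```text
time_s: 31.32
tool_pos: [502.8, -50.7, 345.2]
orientation: [3.14, 0.003, 2.96]
force: [0.1, 0.7, -0.4]
opening: 61.2
grasp_force: 0.0
```

Call:
jog_arm([
  [[-0.003,0.055,0,0,0,0,0.47],[-0.006,0.11,0,0,0,0,0.47],[-0.009,0.165,0,0,0,0,0.47],[-0.012,0.22,0,0,0,0,0.47],[-0.015,0.275,0,0,0,0,0.47],[-0.019,0.32,0,0,0,0,0.47],[-0.022,0.355,0,0,0,0,0.47],[-0.022,0.355,0,0,0,0,0.47]],
])

```text
time_s: 32.33
tool_pos: [480.1, 307.5, 343.2]
orientation: [-3.141, -0.0, 2.968]
force: [-0.6, 0.4, -0.9]
opening: 63.7
grasp_force: 0.0
```

Call:
jog_arm([
  [[0,0,-0.03,0,0,0,0.47],[0,0,-0.06,0,0,0,0.47],[0,0,-0.0825,0,0,0,0.47],[0,0,-0.0825,0,0,0,0.47],[0,0,-0.0825,0,0,0,0],[0,0,-0.0825,0,0,0,-0.5],[0,0,-0.0825,0,0,0,-0.5],[0,0,-0.0825,0,0,0,-0.5]],
])

```text
time_s: 33.33
tool_pos: [480.6, 305.3, 262.8]
orientation: [3.14, 0.001, 2.965]
force: [-0.8, -1.6, 2.9]
opening: 43.7
grasp_force: 29.8
```

Call:
jog_arm([
  [[0,0,0.025,0,0,0,-0.5],[0,0,0.058,0,0,0,-0.5],[0.005,-0.04,0.058,0,0,0,-0.5],[0.01,-0.09,0.058,0,0,0,-0.5],[0.016,-0.14,0.058,0,0,0,-0.5],[0.022,-0.19,0.058,0,0,0,-0.5],[0.028,-0.24,0.058,0,0,0,-0.5],[0.034,-0.29,0.058,0,0,0,-0.5]],
])

```text
time_s: 34.33
tool_pos: [514.2, 13.7, 319.6]
orientation: [3.141, -0.0, 2.965]
force: [0.1, -0.7, -0.6]
opening: 43.8
grasp_force: 29.8
```

Call:
jog_arm([
  [[0.005,-0.034,0,0,0,0,-0.5],[0.005,-0.034,0,0,0,0,-0.5],[0.005,-0.034,0,0,0,0,-0.5],[0.005,-0.034,-0.02,0,0,0,-0.5],[0.005,-0.034,-0.04,0,0,0,-0.5],[0.005,-0.034,-0.047,0,0,0,-0.5],[0.005,-0.034,-0.0495,0,0,0,-0.5],[0.005,-0.034,-0.0495,0,0,0,-0.5]],
])

```text
time_s: 35.33
tool_pos: [519.8, -18.3, 271.0]
orientation: [3.141, 0.002, 2.966]
force: [0.8, -0.2, 0.4]
opening: 43.5
grasp_force: 29.8
```

Call:
jog_arm([
  [[0,0,-0.001,0,0,0,-0.5],[0,0,-0.001,0,0,0,-0.5],[0,0,-0.001,0,0,0,0],[0,0,-0.001,0,0,0,0.4],[0,0,0.03,0,0,0,0.47],[0,0,0.074,0,0,0,0.47],[0,0,0.074,0,0,0,0.47],[0.005,0.05,0.074,0,0,0,0.47]],
])

```text
time_s: 36.33
tool_pos: [524.1, 29.9, 344.3]
orientation: [3.141, 0.0, 2.96]
force: [1.4, 0.5, -0.5]
opening: 63.8
grasp_force: 0.0
```

Call:
jog_arm([
  [[0.005,0.055,0,0,0,0,0.47],[0.01,0.11,0,0,0,0,0.47],[0.016,0.165,0,0,0,0,0.47],[0.022,0.22,0,0,0,0,0.47],[0.028,0.277,0,0,0,0,0.47],[0.028,0.277,0,0,0,0,0.47],[0.028,0.277,-0.03,0,0,0,0.47],[0.028,0.277,-0.03,0,0,0,0.47]],
])

```text
time_s: 37.33
tool_pos: [551.6, 307.0, 311.1]
orientation: [-3.136, -0.005, 2.964]
force: [0.8, -1.1, 0.1]
opening: 64.0
grasp_force: 0.0
```

Call:
jog_arm([
  [[0,0,-0.035,0,0,0,0.47],[0,0,-0.07,0,0,0,0.47],[0,0,-0.07,0,0,0,0.47],[0,0,-0.07,0,0,0,0],[0,0,-0.07,0,0,0,-0.5],[0,0,-0.07,0,0,0,-0.5],[0,0,-0.07,0,0,0,-0.5]],
])

```text
time_s: 38.2
tool_pos: [552.8, 308.4, 246.0]
orientation: [3.14, 0.002, 2.965]
force: [-0.4, -0.2, 5.9]
opening: 45.6
grasp_force: 29.9
```

Call:
jog_arm([
  [[0,0,0.025,0,0,0,-0.5],[0,0,0.058,0,0,0,-0.5],[-0.003,-0.04,0.058,0,0,0,-0.5],[-0.006,-0.085,0.058,0,0,0,-0.5],[-0.009,-0.13,0.058,0,0,0,-0.5],[-0.012,-0.175,0.058,0,0,0,-0.5],[-0.015,-0.22,0.058,0,0,0,-0.5],[-0.017,-0.25,0.058,0,0,0,-0.5]],
])

```text
time_s: 39.2
tool_pos: [534.6, 56.4, 301.7]
orientation: [-3.141, -0.002, 2.963]
force: [0.9, -0.4, -2.4]
opening: 45.5
grasp_force: 29.9
```

Call:
jog_arm([
  [[0,0,0,0,0,0,-0.5],[0,0,0,0,0,0,-0.5],[0,0,-0.02,0,0,0,-0.5],[0,0,-0.04,0,0,0,-0.5],[0,0,-0.047,0,0,0,-0.5],[0,0,-0.0495,0,0,0,-0.5],[0,0,-0.0495,0,0,0,-0.5]],
])

```text
time_s: 40.08
tool_pos: [535.6, 58.8, 253.9]
orientation: [-3.141, 0.0, 2.966]
force: [-2.0, -0.3, 4.8]
opening: 45.2
grasp_force: 30.0
```

In contact on the pad. I release, rise and back away for a last look.

Call:
jog_arm([
  [[0,0,0,0,0,0,-0.5],[0,0,0,0,0,0,0.1],[0,0,0,0,0,0,0.47],[0,0,0.03,0,0,0,0.47],[0,0,0.08,0,0,0,0.47],[0,0,0.13,0,0,0,0.47],[0.03,-0.04,0.19,0,0,5,0.47],[0.037,-0.086,0.25,0,0,10,0.47]],
])

```text
time_s: 41.08
tool_pos: [569.1, -11.1, 481.7]
orientation: [3.141, 0.001, -3.139]
force: [1.3, 0.7, 0.4]
opening: 63.9
grasp_force: 0.0
```

Call:
jog_arm([
  [[0,0,0.01,0,0,0,0.47],[0,0,0.01,0,0,0,0.47],[0,0,0.01,0,0,0,0.47]],
])

```text
time_s: 41.45
tool_pos: [568.1, -10.2, 488.2]
orientation: [-3.141, -0.004, 3.14]
force: [0.7, -0.2, -0.1]
opening: 63.7
grasp_force: 0.0
```

```bash
python3 - <<'E'
from h import *
import pickle
res=pickle.load(open("res.pkl","rb")); fs,P0,D=pickle.load(open("d.pkl","rb"))
s=r.observe(); print(s["tool_pos"],s["orientation"],s["opening"])
W=wgrab(); S=eyes.grab_frame("side"); save("w9",W)
for k in ["jar","tin","mandrel","anvil"]:
    a=eyes.masks_of(k,W)[0]; b=eyes.masks_of(k,S)
    if k=="anvil": print(k,fit(k,[(W,a["region"].astype(float))],(512,-305,.14),z=25,sc=(8,8,.1)),res["block"]); continue
    print(k,a["conf"],fit(k,[(W,a["region"].astype(float)),(S,b[0]["region"].astype(float))],res[k],sc=(8,8,.1)),res[k])
E
```

```text
[568.13481677 -10.17170882 488.20551456] [-3.14143754 -0.00356089  3.13990608] 63.69435715357885
jar 0.6 (array([5.33579265e+02, 5.73985961e+01, 1.38147763e-01]), np.float64(0.046470968145461006)) [5.35557849e+02 5.80574055e+01 1.06566977e-01]
tin 0.8 (array([ 5.19220622e+02, -1.96302821e+01, -1.59108849e-01]), np.float64(0.0637140385255667)) [ 5.19051155e+02 -1.91781437e+01 -1.74478658e-01]
mandrel 0.61 (array([ 5.04857104e+02, -1.00349117e+02,  5.69776071e-02]), np.float64(0.08726775105505537)) [ 5.05652890e+02 -9.97573384e+01 -2.65781955e-02]
anvil (array([ 5.11342756e+02, -3.04136581e+02,  1.67088616e-01]), np.float64(0.10153600686418883)) [ 5.12597245e+02 -3.04076766e+02  1.50625680e-01]
```

View pics/w9.png

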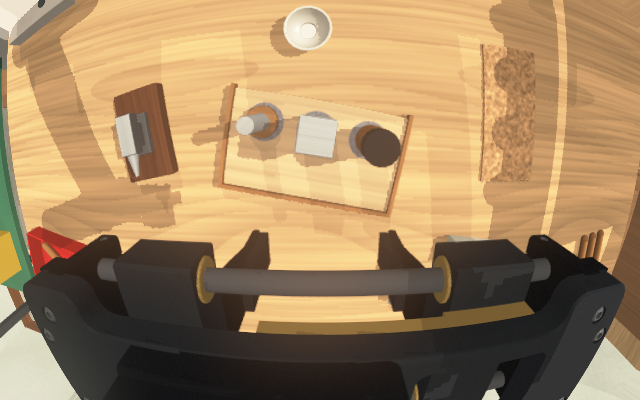

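The mandrel (265,120), tin (316,137) and jar (376,146) are back on their pads within about 2 mm of their start. The anvil is centred on the block at (135,140), and the gripper is clear. I hand in the job.

```bash
python3 -c "
from plant import ticket
print(ticket.sign_off())"
```

```text
the job is handed in; nothing more can be done
None
```

I handed the job in with the anvil lengthwise on the block, about 1–3 mm off its centre, and the jar, tin and mandrel upright on their own pads, each measured within about 2 mm of where it started; the hand-in gave no verdict.

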